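# Unplug the charged field battery and shut the charger

### The job

One of the two battery packs in the charging dock is full (all four gauge bars on its top lit green): pull that pack straight out of its bay against the spring catch by its orange bail, and leave it standing on the bench right in front of the dock, clear of the hood. Then swing the dock's hood down until it is fully shut, without slamming it. Leave the other pack plugged in, and do not disturb the brown vial, the hand meter or the marker beside the dock.

Things in the scene. Friction and masses are not known exactly. Their poses are not given: they have to be found in the camera images.
- dock: Grey two-bay battery charging dock fixed to the bench. Floor plate 5 mm thick, x -92 to +78, y -95 to +95 mm. Origin on the bench under it; +x to its back, packs come out at its open front along -x, y to its left, z up. Bays at y = +-38 mm. Middle divider (43 mm high) and 12 mm outer guide walls (50 mm high) at x -40 to +46; charger housing behind, x +45 to +78, 55 mm high.
- bay_left (a point): Middle of the left bay's floor, at x = +5.5, y = +38, z = 5 mm in the dock: a plugged-in pack's origin is here. Bay 67.5 mm wide. A sprung steel ball in the outer wall (x = +19, 33 mm high) snaps into a notch in the pack's flank: about 15 N to break free in the first 5 mm, 6 to 8 N of drag for 20 mm more, then free.
- bay_right (a point): The same for the right bay, at y = -38 mm in the dock.
- pack_green: The full pack: dark block 75 (x) x 64 (y) x 46 mm (z), about 0.42 kg, gauge on top with four green bars; in either bay. Origin at the centre of its underside, +x to its plugged end, like the dock's x. Orange level U-shaped bail on its front: 8 mm bar, 29 mm above the underside; cross bar at x = -77.5 mm; opening, free from above and below, x -73.5 to -37.5, y -22 to +22 mm.
- pack_green_bail (a point): Middle of the cross bar of the full pack's orange bail (on the bar's centre line); axes as the pack's.
- pack_amber: The pack that is still charging: the same as the full one, but with two amber bars lit out of four. In the other bay; stays plugged in.
- hood (a joint): Angle of the dock's pale grey hood, rad: 0 = fully shut over packs and bails; at the start about 1.6 to 1.75 (standing open at the dock's back); 1.85 at most. Stiff hinges: it stays at any angle and needs about 0.1 to 0.5 N m to close.
- hood_hinge (a point): Middle of the hinge line (along the dock's y), at x = +77.5, y = 0, z = 55 mm in the dock. Axes turn with the hood; at 0 they equal the dock's. Hood in these axes: top plate x -167.5 to +2.5, y +-95, outer face z = +14 mm; front wall (outer face x = -167.5) and side walls down to z = -45 mm; a 60 mm wide finger lip sticks out 11 mm low on the front. Shut, its top is 69 mm above the bench.
- hood_edge (a point): Middle of the hood's front upper outer edge (its top rear edge when it stands open): x = -167.5, z = +14 mm in the axes of point hood_hinge; on the outer face, which one pushes to close it.
- vial: Brown glass vial with a dark cap, 44 mm diameter, 76 mm tall, standing at the left of the dock; origin at the centre of its underside.
- meter: White hand meter lying on its back, 155 x 68 x 28 mm, long along its x, at the right of the dock; origin at the centre of its underside.
- marker: White marker pen with a blue cap, 17 x 128 mm, lying along its y, to the front right of the dock; origin at the centre of its underside.

How it is judged:
By the outcome, as a careful person would: the job done as asked, in the order asked, and still so for the second after the job is handed in, with the robot touching nothing.
It also fails if it takes over 58 s, if anything falls off the work surface, if the arm or the gripper's body presses on something with over 40 N, if the wrist force passes 120 N, or if a joint passes its speed limit or range.

### The arm

A 6-joint arm with a two-finger parallel gripper is mounted at the origin on a cart in front of the work surface, level with it; the furniture and walls round the work are solid. World frame = base frame: x ahead of the robot, y to its left, z up, the work surface at z = 0. Lengths are in m, angles in degrees, forces in N, time in s.
With the tool pointing down it reaches from about 0.25 to 0.725 m from the base axis. Payload 9.7 kg.
Tool frame: the origin (TCP) lies between the finger pads; the fingertips stand 19 mm ahead of it and the grasp point (between the pads) is the TCP; z points along the fingers, y is the line along which they close (so a half turn about z gives the same grasp; the last joint's range is limited). The gripper opens to 85 mm and grips with 20 to 120 N. Pads are 22 mm wide; open, the fingers measure 114 mm over their backs; the gripper's body (76 mm by 85 mm) begins 54 mm behind the grasp point. The pads swing forward as they close: fully open they stand 13 mm farther back than shut.
Start: joints at [70.474, 4.979, 10.078, 95.1, 0, 90], TCP at [0.184, 0.518, 0.25] pointing down, gripper open.
Joint ranges: [-179.16, 179.16], [-48.56, 103.87], [-65.8, 70.77], [-126.05, 130.52], [-82.76, 87.17], [-180, 180]. Speed limits (degrees/s): [127.2, 127.2, 147.25, 180, 180, 180].

### API

Orientations are given as [roll, pitch, yaw] about the fixed x, y, z axes, in that order (R = Rz(yaw) Ry(pitch) Rx(roll)).
In Python, from workcell import bot gives the robot as it stands. The module is installed in compiled form; this text tells all that it offers.
- The arm moves only by the shell command python3 -m crank 'ROWS' [OPENING] [FORCE]. ROWS is JSON, a list that holds one entry, the list of rows, each a list of 6 numbers: the shift along the world's x, y, z as a fraction of full scale, then the turn, a rotation vector about the world's x, y, z as a fraction of full scale. In form: [[[x, y, z, wx, wy, wz], ...]]. A call has 1 to 20 rows; each row shifts and turns the commanded pose from where the row before left it; what a row does not reach is not made up. Full scale, the value 1, is 20 mm for a shift and 0.12 rad for a turn. A row lasts 1/12 s, in which the tool goes at most 41.7 mm and 7.16 degrees, less where a joint would pass 70% of its speed; a pose out of reach is approached as far as the arm can. A call with a number of a shift or a turn outside -1 to 1 is refused whole. A call with a gripper value outside its range is refused whole. OPENING is the opening, from 0 (shut) to 1 (fully open), set as the call begins (- or left out, the last holds). The fingers move at their own pace and stop on an object; FORCE is the grip in N (left out, the last holds). Time passes only in rows, so rows that do not move let the fingers close. It gives the time, the measured TCP pose, the force, the opening and the grip force at its end, in the units of the state.
- bot.get_obs(): the state, without advancing time (a new reading comes with each control period).
- bot.camera(name): name is "scene" or "top" or "wrist"; returns the picture (420x560x3 uint8, red, green, blue); there is no depth.
- bot.camera_model(name): a dict with "vertical_fov" (degrees; the focal length in pixels is half the picture's height over the tangent of half this angle, whatever the lens; pixels are square), "cx", "cy" (the principal point, pixels), "k1" (the pictures are not rectified: a ray, as slopes to the right and down, at radius r is drawn at 1 + k1 r^2 times it, then the intrinsics apply), "R" (3x3) and "t" (3): a world point X has camera coordinates R X + t. Camera axes: x right, y down, z forward; pixel columns grow to the right and rows downward; lengths in m; the calibration is good to about 2 mm. A picture is of the moment at which its call begins: read the wrist's pose just before it. camera_model takes no time and is no camera call; for the wrist camera it gives the pose at the moment of the call.
- bot.job_done(): hands the job in; it is judged then, once.
The state is a dict: "time": time; "q": joint angles; "qd": joint speeds; "joint_efforts": joint torques, N m; "ee_pos": TCP position; "tcp_rot": TCP orientation; "wrist_force": force on the tool from outside, world axes, zero at the start; "torque": the same for the moment, N m; "opening": finger opening in m; "grasp_force": force on a finger pad.
Only numpy, scipy, OpenCV 4.12 (cv2) and the standard library are available. Lean on these libraries where they do the work, as an engineer would, in place of code of your own. Each camera call takes 0.05 s, during which the arm holds its last target. There are 200 camera calls.

## Working session

There is one attempt and no reset: what is moved stays moved. The work goes in short steps, Python scripts to look and compute and a shell command to move; the robot and the scene stay as the last step left them, time stands still between calls to the robot, and variables do not carry over. Pictures are saved under pics/ and viewed, at most 12 in all, crops included, and the job is handed in when it is done.

```bash
mkdir -p pics
cat > h.py <<'E'
import numpy as np, cv2
from workcell import bot
def ray(name,u,v,m=None):
    m=m or bot.camera_model(name)
    f=210/np.tan(np.radians(m["vertical_fov"])/2)
    K=np.array([[f,0,m["cx"]],[0,f,m["cy"]],[0,0,1.]])
    p=cv2.undistortPoints(np.array([[[u,v]]],float),K,np.array([m["k1"],0,0,0.]))[0,0]
    R=np.array(m["R"]);t=np.array(m["t"])
    d=R.T@np.array([p[0],p[1],1]);return -R.T@t,d/np.linalg.norm(d)
def onz(name,u,v,z,m=None):
    c,d=ray(name,u,v,m);return c+d*(z-c[2])/d[2]
def tri(*rs):
    A=sum(np.eye(3)-np.outer(d,d) for c,d in rs);b=sum((np.eye(3)-np.outer(d,d))@c for c,d in rs)
    X=np.linalg.solve(A,b);return X,[np.linalg.norm((np.eye(3)-np.outer(d,d))@(X-c)) for c,d in rs]
def proj(name,X,m=None):
    m=m or bot.camera_model(name);f=210/np.tan(np.radians(m["vertical_fov"])/2)
    p=np.array(m["R"])@np.array(X)+np.array(m["t"]);p=p[:2]/p[2];p=p*(1+m["k1"]*(p@p));return p*f+[m["cx"],m["cy"]]
def save(name,fn):
    im=bot.camera(name);cv2.imwrite("pics/"+fn,im[:,:,::-1]);return im
E
python3 - <<'E'
from h import *
for n in("scene","top"):
    save(n,n+"0.png");m=bot.camera_model(n);print(n,-np.array(m["R"]).T@m["t"],np.round(m["R"],2).tolist(),m["vertical_fov"],m["k1"])
print(bot.get_obs())
E
```

```text
scene [0.25573721 0.41069115 0.68582288] [[-0.8, -0.6, 0.02], [-0.44, 0.57, -0.69], [0.4, -0.56, -0.72]] 43.823492934914356 -0.11186456460581301
top [ 0.55199171 -0.09635962  0.99272749] [[0.03, -1.0, -0.0], [-1.0, -0.03, -0.08], [0.08, 0.0, -1.0]] 51.16185213802032 -0.09544541005933396
{'time': 0.1, 'q': array([7.04724697e+01, 5.00673971e+00, 1.00372868e+01, 9.51007349e+01,
       1.48668488e-03, 9.00011118e+01]), 'qd': array([ 0.03578611, -0.08019645,  0.17525975,  0.00633731,  0.05495423,
       -0.05793612]), 'joint_efforts': array([-5.29460260e-05, -5.21561229e+01,  4.65652764e+01,  1.59533968e-02,
        1.61704480e-05,  4.76248374e-06]), 'ee_pos': array([0.18376846, 0.5181754 , 0.24965027]), 'tcp_rot': array([-1.79929812e+02, -1.48532181e-03,  1.60471356e+02]), 'wrist_force': array([-0.02694304,  0.58828076,  0.59467572]), 'torque': array([-0.00788949,  0.01121105,  0.02403788]), 'grasp_force': 0.0, 'opening': 0.08548182958914942}
```

View pics/scene0.png

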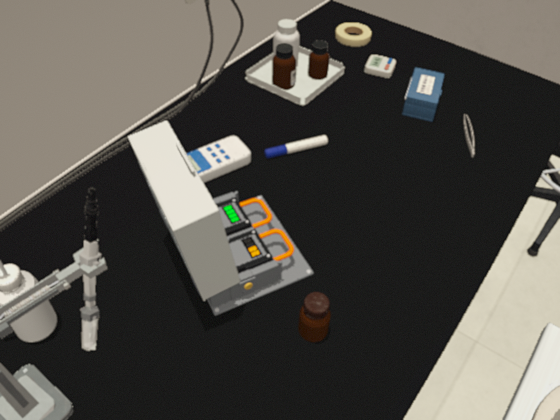

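View pics/top0.png

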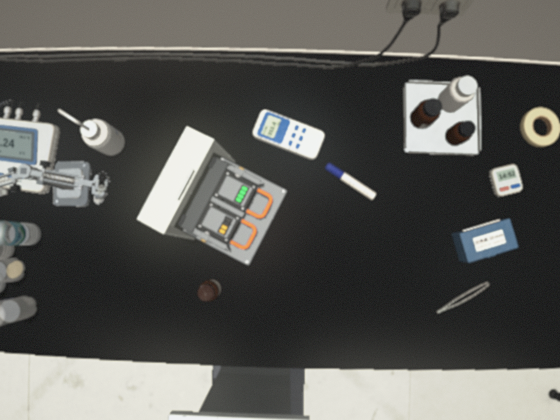

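The top view shows the dock with its front facing lower right. The full pack's green bars are at (242,193), in the right bay, and the amber pack's bars are at (222,228). The bails are at (260,205) and (243,235), and the plate's front corners are at (286,190) and (247,264). In the scene view, the green bars are at (232,214) and the hood stands open.

```bash
cat > m.py <<'E'
from h import *
def blobs(im,lo,hi,a=60):
    hsv=cv2.cvtColor(im,cv2.COLOR_RGB2HSV);k=cv2.inRange(hsv,lo,hi)
    n,l,s,c=cv2.connectedComponentsWithStats(k);return [(s[i,4],c[i],l==i) for i in range(1,n) if s[i,4]>a]
if __name__=="__main__":
    for n in("top","scene"):
        im=cv2.imread(f"pics/{n}0.png")[:,:,::-1].copy()
        print(n,"orange")
        for s,c,k in blobs(im,(5,150,130),(16,255,255),40):
            p=cv2.findContours(k.astype(np.uint8),0,2)[0][0]
            print(s,c.round(1),cv2.boxPoints(cv2.minAreaRect(p)).round(1).tolist())
        print("green",[(s,c.round(1)) for s,c,_ in blobs(im,(45,120,100),(75,255,255),15)])
        print("yellow",[(s,c.round(1)) for s,c,_ in blobs(im,(17,150,130),(30,255,255),15)])
    # top, plate corners
    A=onz("top",286,190,.005);B=onz("top",247,264,.005);print(A,B,np.linalg.norm(A-B))
    t=[cv2.imread(f"pics/{n}0.png") for n in("top","scene")]
    a=cv2.resize(t[0][110:310,120:400],None,fx=2.8,fy=2.8,interpolation=2)
    cv2.imwrite("pics/topc.png",a)
    b=cv2.resize(t[1][110:350,120:400],None,fx=2.5,fy=2.5,interpolation=2);cv2.imwrite("pics/scc.png",b)
E
python3 m.py
```

```text
top orange
117 [262.5 205.1] [[246.60000610351562, 211.8000030517578], [258.6000061035156, 188.8000030517578], [274.0, 196.8000030517578], [261.8999938964844, 219.8000030517578]]
110 [246.5 236.1] [[230.1999969482422, 242.5], [242.1999969482422, 219.60000610351562], [257.8999938964844, 227.8000030517578], [245.89999389648438, 250.6999969482422]]
green [(np.int32(90), array([241.1, 193.9]))]
yellow [(np.int32(33), array([223. , 228.9]))]
scene orange
green [(np.int32(162), array([231. , 213.3]))]
yellow [(np.int32(164), array([257.9, 209.7])), (np.int32(168), array([280.2, 242.2])), (np.int32(91), array([253.5, 250.7])), (np.int32(34), array([248. , 285.4]))]
[ 0.66236365 -0.0918902   0.005     ] [ 0.49337795 -0.00920461  0.005     ] 0.18813046797778288
```

View pics/topc.png

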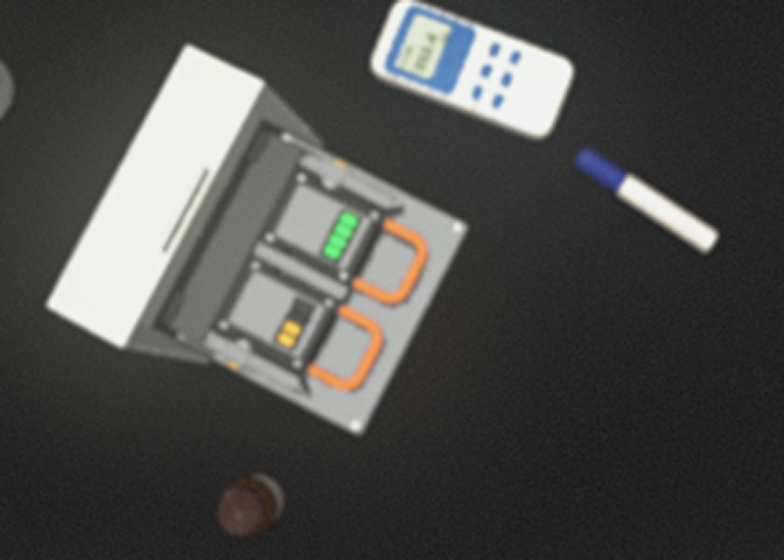

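View pics/scc.png

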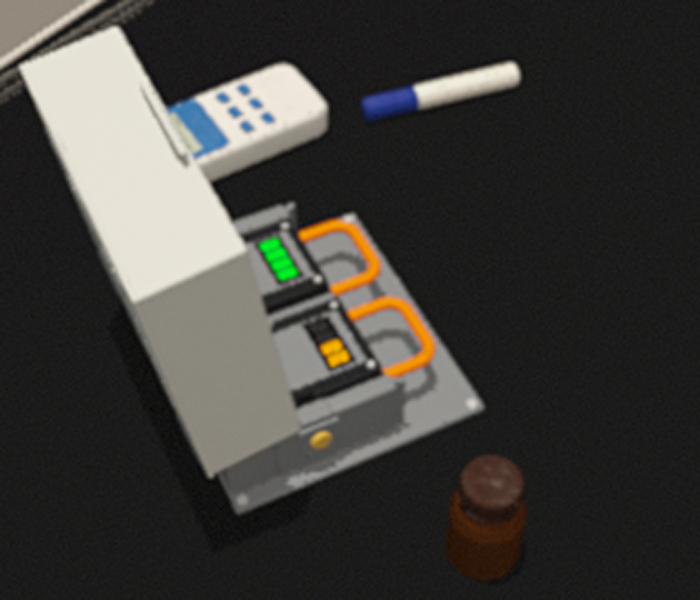

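The crops show the corners clearly. In the top view the plate's front corners are at (286.8,190.7) and (248.9,265) and the hood's rear edge runs (187,126) to (137,219). In the scene view the corners are at (260.8,195.2) and (313.6,272.8) and the hood's rear edge runs (128,137) to (174,230).

```bash
cat > d.py <<'E'
from m import *
T=lambda u,v:ray("top",120+u/2.8,110+v/2.8)
S=lambda u,v:ray("scene",120+u/2.5,110+v/2.5)
P={"cornR":(T(467,226),S(352,213)),"cornL":(T(361,434),S(484,407)),"green":(T(341,236),S(279,259)),
"hoodR":(T(188,45),S(20,68)),"hoodL":(T(47,305),S(135,300)),
"bailG_out":(T(414,279),S(372,268)),"bailA_out":(T(369,366),S(427,345))}
X={k:tri(*v) for k,v in P.items()}
for k,(x,r) in X.items(): print(k,x.round(4),np.round(r,4))
a,b=X["cornR"][0],X["cornL"][0]
y=(b-a)[:2];print("width",np.linalg.norm(y));y/=np.linalg.norm(y);x=np.array([y[1],-y[0]])
O=(a+b)[:2]/2+.092*x
print("O",O,"x",x,"yaw",np.degrees(np.arctan2(x[1],x[0])))
W=lambda p:np.r_[O+p[0]*x+p[1]*y,p[2]]
L=lambda p:np.r_[(p[:2]-O)@x,(p[:2]-O)@y,p[2]]
for k,(p,_) in X.items(): print(k,"dock",L(p).round(4))
for q in([-.072,-.038,.034],[-.072,.038,.034]):
    w=W(q);print(w.round(4),proj("top",w).round(1),proj("scene",w).round(1))
h=(L(X["hoodR"][0])+L(X["hoodL"][0]))/2-[.0775,0,.055];print("hood",np.arctan2(h[2],-h[0])-(-np.arctan2(.014,.1675))*-1, h)
for n,u,v,z in(("vial",209,290,.076),("markA",120+580/2.8,110+157/2.8,.008),("markB",120+712/2.8,110+242/2.8,.008),("mRl",120+545/2.8,110+137/2.8,.02),("mRt",120+570/2.8,110+70/2.8,.02)):
    w=onz("top",u,v,z);print(n,w.round(3),L(w).round(3))
E
python3 d.py
```

```text
cornR [ 0.6611 -0.0933  0.008 ] [0.0008 0.0008]
cornL [ 0.4917 -0.0134  0.005 ] [0.0005 0.0005]
green [0.6452 0.0029 0.0548] [0.0003 0.0003]
hoodR [0.7503 0.0896 0.2186] [0.0002 0.0002]
hoodL [0.579  0.171  0.2213] [0.0004 0.0004]
bailG_out [ 0.6148 -0.0534  0.0169] [0.0013 0.0013]
bailA_out [ 0.5445 -0.0203  0.0207] [0.0015 0.0015]
width 0.1873321972972683
O [0.61564857 0.02986781] x [0.42670181 0.90439237] yaw 64.74156996636097
cornR dock [-0.092  -0.0937  0.008 ]
cornL dock [-0.092   0.0937  0.005 ]
green dock [-0.0118 -0.0382  0.0548]
hoodR dock [ 0.1115 -0.0963  0.2186]
hoodL dock [0.1121 0.0933 0.2213]
bailG_out dock [-0.0757 -0.0347  0.0169]
bailA_out dock [-0.0757  0.0429  0.0207]
[ 0.6193 -0.0515  0.034 ] [267.  207.6] [265.2 209.8]
[ 0.5506 -0.019   0.034 ] [251.2 238.6] [286.6 241.4]
hood 1.6921273824708394 [ 0.03425031 -0.00150216  0.16495996]
vial [0.441 0.062 0.076] [-0.045  0.171  0.076]
markA [ 0.719 -0.184  0.008] [-0.149 -0.185  0.008]
markB [ 0.653 -0.292  0.008] [-0.275 -0.171  0.008]
mRl [ 0.733 -0.154  0.02 ] [-0.117 -0.184  0.02 ]
mRt [ 0.788 -0.173  0.02 ] [-0.11  -0.243  0.02 ]
```

```bash
python3 -m crank '[[[0.41,-1,0,0,0,-0.042],[0.41,-1,0,0,0,-0.042],[0.41,-1,0,0,0,-0.042],[0.41,-1,0,0,0,-0.042],[0.41,-1,0,0,0,-0.042],[0.41,-1,0,0,0,-0.042],[0.41,-1,0,0,0,-0.042],[0.41,-1,0,0,0,-0.042],[0.41,-1,0,0,0,-0.042],[0.41,-1,0,0,0,-0.042],[0.41,-1,0,0,0,-0.042],[0.41,-1,0,0,0,-0.042],[0.41,-1,0,0,0,-0.042],[0.41,-1,0,0,0,-0.042],[0.41,-1,0,0,0,-0.042],[0.41,-1,0,0,0,-0.042],[0.41,-1,0,0,0,-0.042],[0.41,-1,0,0,0,-0.042],[0.41,-1,0,0,0,-0.042],[0.41,-1,0,0,0,-0.042]]]' 0.38 && python3 -m crank '[[[0.9,-0.9,0,0,0,0],[0.9,-0.9,0,0,0,0],[0.9,-0.9,0,0,0,0],[0.9,-0.9,0,0,0,0],[0.9,-0.9,0,0,0,0],[0.9,-0.9,0,0,0,0],[0.9,-0.9,0,0,0,0],[0.9,-0.9,0,0,0,0],[0.9,-0.9,0,0,0,0],[0.9,-0.9,0,0,0,0],[0.9,-0.9,0,0,0,0],[0.9,-0.9,0,0,0,0],[0,0,0,0,0,0],[0,0,0,0,0,0]]]'
python3 - <<'E'
from h import *
np.savez("w1.npz",**{k:np.array(v) for k,v in bot.camera_model("wrist").items()});im=save("wrist","w1.png")
E
```

```text
time: 1.77
ee_pos: [0.3479, 0.1173, 0.2501]
tcp_rot: [-180.0, -0.0, 154.7]
wrist_force: [0.0, 1.0, 0.5]
opening: 0.0327
grasp_force: 0.0
time: 2.93
ee_pos: [0.5641, -0.0984, 0.249]
tcp_rot: [-180.0, -0.1, 154.6]
wrist_force: [-0.7, 0.5, 0.9]
opening: 0.0325
grasp_force: 0.0
```

View pics/w1.png

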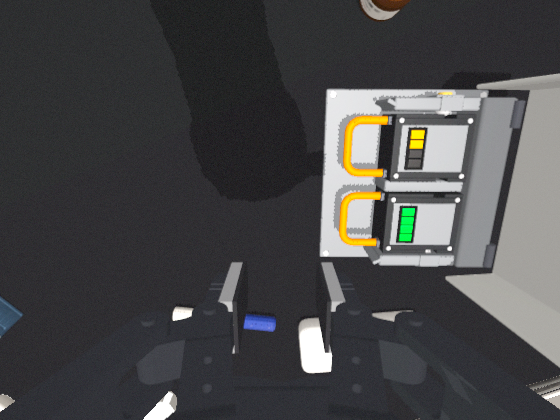

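The wrist view shows the green pack's bail, with its cross bar near column 346, rows 200-240, and the amber bail above it at rows 120-172. I'll take a second wrist view for height.

```bash
python3 -m crank '[[[0.7,0.6,-0.4,0,0,0],[0.7,0.6,-0.4,0,0,0],[0.7,0.6,-0.4,0,0,0],[0.7,0.6,-0.4,0,0,0],[0,0,0,0,0,0],[0,0,0,0,0,0]]]'
cat > w.py <<'E'
from m import *
import sys
def bails(im):
    o=[]
    hsv=cv2.cvtColor(im,cv2.COLOR_RGB2HSV);k=cv2.inRange(hsv,(8,200,150),(28,255,255))
    n,l,s,c=cv2.connectedComponentsWithStats(k)
    for i in range(1,n):
        if s[i,4]<200 or s[i,3]<1.1*s[i,2]: continue
        ys,xs=np.where(l==i); y0,y1=ys.min(),ys.max()
        # cross bar: columns at middle rows; left and right arms give the row middle
        mid=(y0+y1)/2; rows=[y for y in range(int(mid-8),int(mid+9))]
        u=np.mean([xs[ys==y].mean() for y in rows]);o.append((u,mid,y0,y1,s[i].tolist()))
    return o
if __name__=="__main__":
    m1=dict(np.load("w1.npz"));a=bails(cv2.imread("pics/w1.png")[:,:,::-1].copy())
    m2=bot.camera_model("wrist");b=bails(save("wrist","w2.png"))
    print(a,b)
    for p in a:
        for q in b:
            X,r=tri(ray("wrist",p[0],p[1],m1),ray("wrist",q[0],q[1],m2));print(X.round(4),np.round(r,4))
    for q in b: print("at z.034",onz("wrist",q[0],q[1],.034,m2).round(4))
    o=bot.get_obs();print(o["ee_pos"],o["tcp_rot"])
E
python3 w.py
```

```text
time: 3.48
ee_pos: [0.6193, -0.0484, 0.2178]
tcp_rot: [-180.0, -0.1, 154.8]
wrist_force: [-0.3, -0.4, -0.3]
opening: 0.0323
grasp_force: 0.0
[(np.float64(347.1470588235294), np.float64(146.0), np.int64(116), np.int64(176), [343, 116, 45, 61, 832]), (np.float64(342.8235294117647), np.float64(218.5), np.int64(192), np.int64(245), [339, 192, 42, 54, 713])] [(np.float64(278.5), np.float64(116.0), np.int64(82), np.int64(150), [275, 82, 47, 69, 1068]), (np.float64(278.1470588235294), np.float64(200.0), np.int64(170), np.int64(230), [275, 170, 44, 61, 857])]
[ 0.5501 -0.0193  0.0335] [0.0001 0.0001]
[ 0.5501 -0.0376  0.2164] [0.0292 0.0292]
[ 0.554  -0.0389  0.2053] [0.021 0.021]
[ 0.6193 -0.0523  0.0327] [0.0002 0.0002]
at z.034 [ 0.5501 -0.0192  0.034 ]
at z.034 [ 0.6192 -0.0523  0.034 ]
[ 0.61914307 -0.04903445  0.21856708] [-1.79983688e+02 -2.05535123e-02  1.54766626e+02]
```

View pics/w2.png

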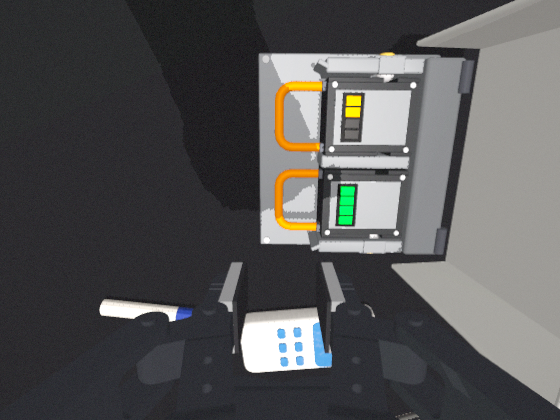

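The second view gives the green bail at (0.619,-0.052,0.033), cross bar at pixel (278,200), which agrees with the dock pose. Descending and gripping.

```bash
python3 -m crank '[[[0,-0.15,-1,0,0,0],[0,0,-1,0,0,0],[0,0,-1,0,0,0],[0,0,-1,0,0,0],[0,0,-1,0,0,0],[0,0,-1,0,0,0],[0,0,-1,0,0,0],[0,0,-0.9,0,0,0],[0,0,-0.4,0,0,0],[0,0,-0.4,0,0,0],[0,0,-0.4,0,0,0],[0,0,0,0,0,0]]]' && python3 -m crank '[[[0,0,0,0,0,0],[0,0,0,0,0,0],[0,0,0,0,0,0],[0,0,0,0,0,0],[0,0,0,0,0,0],[0,0,0,0,0,0]]]' 0 80
```

```text
time: 4.53
ee_pos: [0.6194, -0.0528, 0.0357]
tcp_rot: [-180.0, -0.0, 154.7]
wrist_force: [0.4, -0.2, 0.3]
opening: 0.0326
grasp_force: 0.0
time: 5.03
ee_pos: [0.6203, -0.0528, 0.0372]
tcp_rot: [180.0, 0.1, 154.7]
wrist_force: [-0.2, -2.0, 5.3]
opening: 0.0049
grasp_force: 78.6
```

```bash
python3 -m crank '[[[-0.064,-0.136,0,0,0,0],[-0.064,-0.136,0,0,0,0],[-0.064,-0.136,0,0,0,0],[-0.064,-0.136,0,0,0,0]]]'; python3 -m crank '[[[-0.064,-0.136,0,0,0,0],[-0.064,-0.136,0,0,0,0],[-0.064,-0.136,0,0,0,0],[-0.064,-0.136,0,0,0,0]]]'
python3 - <<'E'
from h import *
save("wrist","w3.png")
E
```

```text
time: 5.37
ee_pos: [0.616, -0.0611, 0.0368]
tcp_rot: [179.7, 0.0, 154.8]
wrist_force: [6.3, 13.3, 1.3]
opening: 0.0051
grasp_force: 78.6
time: 5.7
ee_pos: [0.6108, -0.0721, 0.0367]
tcp_rot: [179.7, 0.0, 154.8]
wrist_force: [5.5, 11.6, 1.9]
opening: 0.005
grasp_force: 78.6
```

View pics/w3.png

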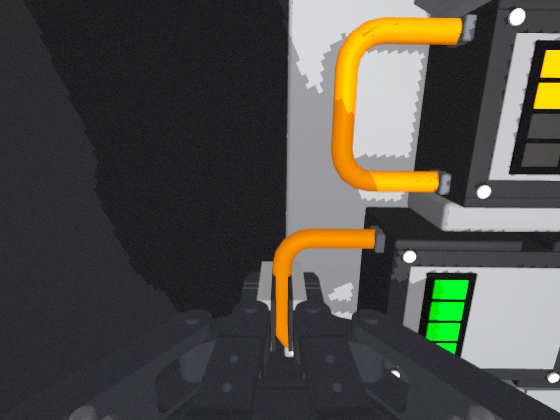

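The pack is moving, with the amber one still in place and the green bail at (285,290) held between the pads. Continuing the pull.

```bash
python3 -m crank '[[[-0.107,-0.226,0,0,0,0],[-0.107,-0.226,0,0,0,0],[-0.107,-0.226,0,0,0,0],[-0.107,-0.226,0,0,0,0],[-0.107,-0.226,0,0,0,0],[-0.107,-0.226,0,0,0,0],[-0.107,-0.226,0,0,0,0],[-0.107,-0.226,0,0,0,0],[-0.107,-0.226,0,0,0,0],[-0.107,-0.226,0,0,0,0],[-0.107,-0.226,0,0,0,0],[-0.107,-0.226,0,0,0,0],[-0.107,-0.226,0,0,0,0],[-0.107,-0.226,0,0,0,0],[-0.107,-0.226,0,0,0,0],[-0.107,-0.226,0,0,0,0],[-0.107,-0.226,0,0,0,0],[-0.107,-0.226,0,0,0,0],[-0.107,-0.226,0,0,0,0],[-0.107,-0.226,0,0,0,0]]]'; python3 -m crank '[[[-0.085,-0.18,0,0,0,0],[-0.085,-0.18,0,0,0,0],[-0.085,-0.18,0,0,0,0],[-0.085,-0.18,0,0,0,0],[-0.085,-0.18,0,0,0,0],[-0.085,-0.18,0,0,0,0],[-0.085,-0.18,0,0,0,0],[-0.085,-0.18,0,0,0,0],[-0.085,-0.18,0,0,0,0],[-0.085,-0.18,0,0,0,0],[0,0,0,0,0,0],[0,0,0,0,0,0]]]'
python3 - <<'E'
from h import *
save("scene","s2.png");a=cv2.imread("pics/s2.png")[110:350,120:400];cv2.imwrite("pics/s2c.png",cv2.resize(a,None,fx=2.5,fy=2.5,interpolation=2))
E
```

```text
time: 7.42
ee_pos: [0.5665, -0.1653, 0.0362]
tcp_rot: [-180.0, -0.0, 154.7]
wrist_force: [0.5, 0.9, -2.0]
opening: 0.0049
grasp_force: 78.4
time: 8.42
ee_pos: [0.5496, -0.2012, 0.0363]
tcp_rot: [-180.0, 0.0, 154.7]
wrist_force: [-0.4, -0.2, -2.1]
opening: 0.0048
grasp_force: 79.3
```

View pics/s2c.png

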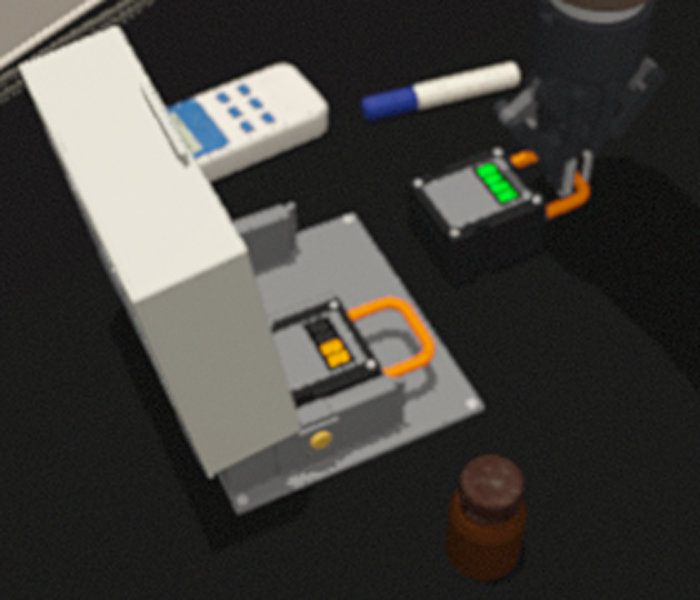

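The full pack is out, in front of the dock and clear of the plate, with its gauge at (498,183) in the crop. I'll lower it, check the contact force and release.

```bash
python3 -m crank '[[[0,0,-0.08,0,0,0],[0,0,-0.08,0,0,0],[0,0,-0.08,0,0,0],[0,0,0,0,0,0],[0,0,0,0,0,0]]]'; python3 -m crank '[[[0,0,-0.04,0,0,0],[0,0,0,0,0,0],[0,0,0,0,0,0]]]'
```

```text
time: 8.88
ee_pos: [0.5499, -0.2011, 0.032]
tcp_rot: [-180.0, 0.0, 154.7]
wrist_force: [-2.4, -3.4, 4.6]
opening: 0.0051
grasp_force: 80.1
time: 9.13
ee_pos: [0.5498, -0.2014, 0.0315]
tcp_rot: [-179.9, 0.1, 154.7]
wrist_force: [-4.6, -4.7, 7.9]
opening: 0.0049
grasp_force: 80.6
```

```bash
python3 -m crank '[[[0,0,0.03,0,0,0],[0,0,0,0,0,0],[0,0,0,0,0,0],[0,0,0,0,0,0],[0,0,0,0,0,0],[0,0,0,0,0,0]]]' 0.38; python3 -m crank '[[[0,0,0.3,0,0,0],[0,0,0.6,0,0,0],[0,0,1,0,0,0],[0,0,1,0,0,0],[0,0,1,0,0,0],[0,0,1,0,0,0],[0,0,1,0,0,0],[0,0,1,0,0,0],[0,0,1,0,0,0],[0,0,1,0,0,0],[0,0,1,0,0,0],[0,0,1,0,0,0],[0,0,1,0,0,0],[0,0,1,0,0,0],[0,0,0,0,0,0]]]'
python3 - <<'E'
from h import *
save("scene","s3.png");save("top","t3.png")
a=cv2.imread("pics/s3.png")[110:320,120:400];b=cv2.imread("pics/t3.png")[100:310,120:400]
cv2.imwrite("pics/st3.png",cv2.resize(np.hstack([a,b]),None,fx=1.42,fy=1.42,interpolation=2))
E
```

```text
time: 9.63
ee_pos: [0.5498, -0.2007, 0.0311]
tcp_rot: [180.0, -0.0, 154.7]
wrist_force: [-0.3, 0.1, -0.2]
opening: 0.0322
grasp_force: 0.0
time: 10.88
ee_pos: [0.5502, -0.2009, 0.2948]
tcp_rot: [180.0, 0.4, 154.7]
wrist_force: [-0.1, 0.6, 1.0]
opening: 0.0322
grasp_force: 0.0
```

View pics/st3.png

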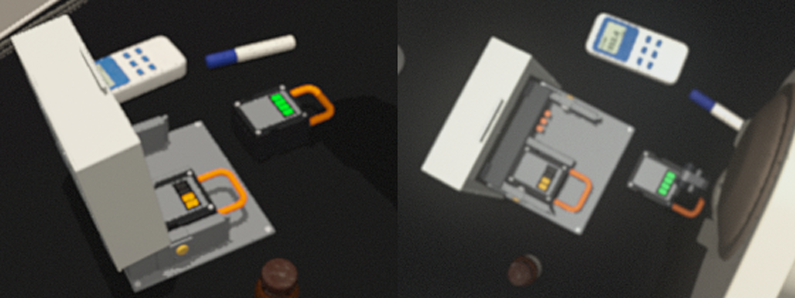

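Both views show the full pack standing free in front of the dock, with the amber pack, marker, meter and vial unmoved. Next I'll go over and behind the hood with the fingers shut.

```bash
python3 -m crank '[[[0,0.5,0.5,0,0,0],[0.27,0.97,0.5,0,0,0],[0.27,0.97,0.2,0,0,0],[0.27,0.97,0,0,0,0],[0.27,0.97,0,0,0,0],[0.27,0.97,0,0,0,0],[0.27,0.97,0,0,0,0],[0.27,0.97,0,0,0,0],[0.27,0.97,0,0,0,0],[0.27,0.97,0,0,0,0],[0.27,0.97,0,0,0,0],[0.27,0.97,0,0,0,0],[0.27,0.97,0,0,0,0],[0.27,0.97,0,0,0,0],[0.27,0.97,0,0,0,0],[0.27,0.97,0,0,0,0],[0.27,0.97,0,0,0,0],[0.27,0.97,0,0,0,0],[0.27,0.97,0,0,0,0],[0.27,0.97,0,0,0,0]]]' 0; python3 -m crank '[[[0.27,0.97,0,0,0,0],[0.1,0.2,0,0,0,0],[0,0,0,0,0,0],[0,0,-0.2,0,0,0],[0,0,0,0,0,0]]]'
```

```text
time: 12.65
ee_pos: [0.6518, 0.1794, 0.3131]
tcp_rot: [-180.0, -0.1, 154.7]
wrist_force: [0.5, -0.0, -0.1]
opening: -0.0002
grasp_force: 0.0
time: 13.07
ee_pos: [0.6595, 0.2005, 0.3086]
tcp_rot: [-180.0, -0.0, 154.7]
wrist_force: [-0.0, -0.3, 0.9]
opening: -0.0
grasp_force: 0.0
```

```bash
python3 -m crank '[[[0,0,-0.8,0,0,0],[0,0,-0.9,0,0,0],[0,0,-0.9,0,0,0],[0,0,-0.9,0,0,0],[0,0,-0.8,0,0,0],[0,0,0,0,0,0]]]'
python3 - <<'E'
import numpy as np
ex=np.array([.428,.904]);r=.145
P=lambda t:np.array([.0775-r*np.cos(t)+.014*np.sin(t)+.0145,.055+r*np.sin(t)+.014*np.cos(t)+.019])
p=np.array([.173,.222])
for t in np.r_[1.69,1.55:-.01:-.155/1]:
    q=P(t);d=q-p;p=q;print(round(t,2),q.round(4),"rows total xyz/20mm",(np.r_[d[0]*ex,d[1]]/.02).round(3))
E
```

```text
time: 13.57
ee_pos: [0.6585, 0.1997, 0.2199]
tcp_rot: [-179.8, -0.2, 154.6]
wrist_force: [-1.1, 0.6, -0.7]
opening: 0.0001
grasp_force: 0.0
1.69 [0.1231 0.2163] rows total xyz/20mm [-1.067 -2.253 -0.285]
1.55 [0.103  0.2193] rows total xyz/20mm [-0.431 -0.911  0.148]
1.4 [0.0804 0.2192] rows total xyz/20mm [-0.483 -1.02  -0.002]
1.24 [0.0581 0.2157] rows total xyz/20mm [-0.477 -1.007 -0.176]
1.08 [0.0367 0.2088] rows total xyz/20mm [-0.459 -0.97  -0.346]
0.93 [0.0165 0.1986] rows total xyz/20mm [-0.431 -0.91  -0.508]
0.77 [-0.0018  0.1855] rows total xyz/20mm [-0.392 -0.829 -0.657]
0.62 [-0.0179  0.1696] rows total xyz/20mm [-0.344 -0.727 -0.791]
0.46 [-0.0313  0.1515] rows total xyz/20mm [-0.288 -0.608 -0.905]
0.31 [-0.0418  0.1316] rows total xyz/20mm [-0.225 -0.474 -0.998]
0.15 [-0.0491  0.1102] rows total xyz/20mm [-0.156 -0.329 -1.067]
-0.0 [-0.053  0.088] rows total xyz/20mm [-0.083 -0.176 -1.111]
```

```bash
python3 -m crank '[[[-0.26,-0.55,-0.1,0,0,0],[-0.26,-0.55,-0.1,0,0,0],[-0.18,-0.38,0,0,0,0],[-0.18,-0.38,0,0,0,0],[-0.18,-0.38,0,0,0,0],[-0.144,-0.304,0.05,0,0,0],[-0.144,-0.304,0.05,0,0,0],[-0.144,-0.304,0.05,0,0,0],[-0.16,-0.34,0,0,0,0],[-0.16,-0.34,0,0,0,0],[-0.16,-0.34,0,0,0,0]]]'; python3 -m crank '[[[-0.16,-0.335,-0.06,0,0,0],[-0.16,-0.335,-0.06,0,0,0],[-0.16,-0.335,-0.06,0,0,0],[-0.153,-0.323,-0.115,0,0,0],[-0.153,-0.323,-0.115,0,0,0],[-0.153,-0.323,-0.115,0,0,0],[-0.144,-0.303,-0.17,0,0,0],[-0.144,-0.303,-0.17,0,0,0],[-0.144,-0.303,-0.17,0,0,0]]]'
python3 - <<'E'
from h import *
save("scene","s4.png")
E
```

```text
time: 14.48
ee_pos: [0.62, 0.1172, 0.2222]
tcp_rot: [-180.0, -0.0, 154.7]
wrist_force: [0.4, 1.1, 0.5]
opening: -0.0001
grasp_force: 0.8
time: 15.23
ee_pos: [0.5926, 0.0594, 0.2012]
tcp_rot: [-180.0, -0.0, 154.7]
wrist_force: [0.8, 0.2, 0.7]
opening: -0.0002
grasp_force: 0.6
```

View pics/s4.png

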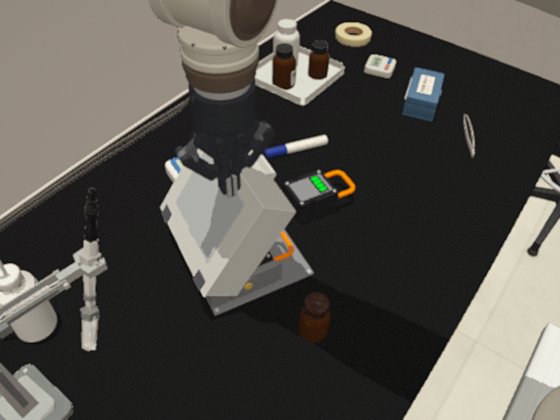

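The hood is being pushed down, now about 50° open, with the fingertips on its outer face at (228,188). Continuing.

```bash
python3 -m crank '[[[-0.13,-0.276,-0.22,0,0,0],[-0.13,-0.276,-0.22,0,0,0],[-0.13,-0.276,-0.22,0,0,0],[-0.115,-0.242,-0.264,0,0,0],[-0.115,-0.242,-0.264,0,0,0],[-0.115,-0.242,-0.264,0,0,0],[-0.096,-0.203,-0.3,0,0,0],[-0.096,-0.203,-0.3,0,0,0],[-0.096,-0.203,-0.3,0,0,0],[-0.075,-0.158,-0.33,0,0,0],[-0.075,-0.158,-0.33,0,0,0],[-0.075,-0.158,-0.33,0,0,0],[-0.039,-0.082,-0.26,0,0,0],[-0.039,-0.082,-0.26,0,0,0],[-0.039,-0.082,-0.26,0,0,0],[-0.039,-0.082,-0.26,0,0,0]]]'; python3 -m crank '[[[-0.014,-0.03,-0.18,0,0,0],[-0.014,-0.03,-0.18,0,0,0],[-0.014,-0.03,-0.18,0,0,0],[-0.014,-0.03,-0.18,0,0,0],[-0.014,-0.03,-0.15,0,0,0],[0,0,0,0,0,0]]]'
```

```text
time: 16.62
ee_pos: [0.5648, 0.0008, 0.1134]
tcp_rot: [180.0, -0.0, 154.7]
wrist_force: [0.6, 0.3, 0.1]
opening: -0.0001
grasp_force: 0.3
time: 17.12
ee_pos: [0.5632, -0.0022, 0.0958]
tcp_rot: [-180.0, -0.0, 154.7]
wrist_force: [0.2, -0.6, -0.9]
opening: 0.0003
grasp_force: 0.0
```

```bash
python3 -m crank '[[[0,0,-0.1,0,0,0],[0,0,-0.1,0,0,0],[0,0,-0.1,0,0,0],[0,0,0,0,0,0]]]'; python3 -m crank '[[[0,0,-0.08,0,0,0],[0,0,0,0,0,0]]]';  python3 -m crank '[[[0,0,-0.08,0,0,0],[0,0,0,0,0,0]]]'
```

```text
time: 17.45
ee_pos: [0.5633, -0.0022, 0.0901]
tcp_rot: [-180.0, -0.0, 154.7]
wrist_force: [0.2, 0.2, -0.7]
opening: -0.0002
grasp_force: 0.0
time: 17.62
ee_pos: [0.5634, -0.0022, 0.0887]
tcp_rot: [-180.0, -0.0, 154.7]
wrist_force: [-0.8, -0.2, 0.1]
opening: -0.0
grasp_force: 0.0
time: 17.78
ee_pos: [0.5636, -0.0022, 0.088]
tcp_rot: [180.0, 0.0, 154.7]
wrist_force: [-1.6, -1.0, 5.7]
opening: 0.0004
grasp_force: 2.9
```

```bash
python3 -m crank '[[[0,0,-0.05,0,0,0],[0,0,-0.05,0,0,0],[0,0,0,0,0,0],[0,0,0,0,0,0]]]'
```

```text
time: 18.12
ee_pos: [0.5636, -0.0022, 0.0879]
tcp_rot: [179.9, 0.1, 154.7]
wrist_force: [-7.5, -0.7, 18.5]
opening: -0.0003
grasp_force: 9.4
```

The hood is against its stop: 18.5 N at z = 0.088, with no further give. Retreating and checking.

```bash
python3 -m crank '[[[0,0,0.3,0,0,0],[0,0,0.6,0,0,0],[0,0,1,0,0,0],[0,0,1,0,0,0],[0,0,1,0,0,0],[0,0,1,0,0,0],[0,0,1,0,0,0],[0,0,1,0,0,0],[-1,0.8,0,0,0,0],[-1,0.8,0,0,0,0],[-1,0.8,0,0,0,0],[-1,0.8,0,0,0,0],[-1,0.8,0,0,0,0],[-1,0.8,0,0,0,0],[-1,0.8,0,0,0,0],[-1,0.8,0,0,0,0],[-1,0.8,0,0,0,0],[-1,0.8,0,0,0,0],[0,0,0,0,0,0],[0,0,0,0,0,0]]]'
python3 - <<'E'
from h import *
a=save("scene","s5.png")[60:340,100:380];b=save("top","t5.png")[60:340,100:380]
cv2.imwrite("pics/st5.png",cv2.resize(np.hstack([a,b])[:,:,::-1],None,fx=1.42,fy=1.42,interpolation=2))
E
```

```text
time: 19.78
ee_pos: [0.363, 0.1584, 0.2242]
tcp_rot: [179.9, 0.1, 154.8]
wrist_force: [-0.0, 0.8, -0.4]
opening: -0.0002
grasp_force: 0.0
```

View pics/st5.png

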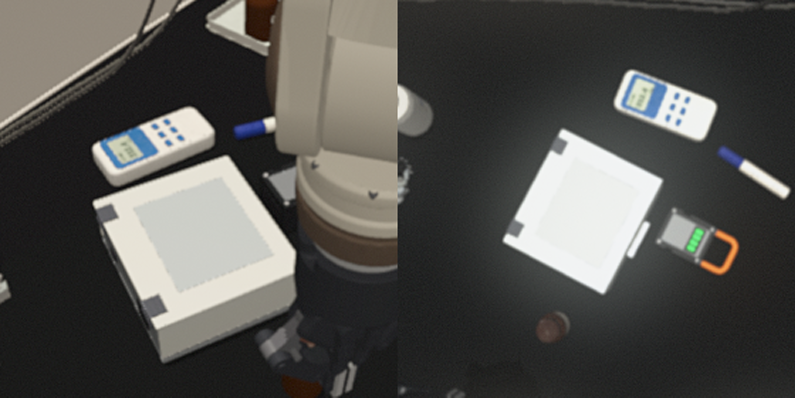

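The hood is flat shut, the full pack stands clear of its lip at (690,235), and the vial, meter and marker are where they were. Handing in.

```bash
python3 -c "
from workcell import bot
print(bot.job_done())"
```

```text
the job is handed in; nothing more can be done
None
```

The full pack is standing on the bench in front of the dock, clear of the hood; the hood is fully shut, the amber pack was left in its bay, the vial, meter and marker look unmoved in the camera views, and the job was handed in at about 20 s.

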